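# Open the bayonet filter holder and take out its cartridge

### The job

Open the filter holder: press its spring-loaded cap down, twist it anticlockwise (seen from above) about a quarter turn until its lugs are in the gaps, lift it off and hang it by its loop handle on the hook of the stand. Then lift the filter cartridge out of the holder and stand it upright in the steel tray, letting go only once it is down. Leave the other things where they are.

Things in the scene. Friction and masses are not known exactly. Their poses are not given: they have to be found in the camera images.
- filter_holder: Fixed aluminium holder: flange 120 mm across, 6 high, round upright body 100 across, rim 40 mm above the worktop; pipe stubs along its x to 69 mm from the axis. Origin on its axis at the worktop, z up. The rim is a 6 mm thick inward lip, opening 72 mm across, with two gaps about 29 mm wide at its +y and -y; the cap's lugs are caught under the lip.
- gap (a point): Point at rim height (40 mm) in the middle of the holder's +y gap, 43 mm from its axis. Turn the cap's handle until it points at the gaps: 75 deg (1.31 rad) anticlockwise from the locked place. The lugs pass upward within 7 deg of the gap centres; hard stop about 9 deg past them.
- locked_mark (a point): Point on the rim (40 mm high, 43 mm from the axis, black mark) above one locked lug, 75 deg clockwise of the gap. The lugs sit under the lip in notches 4 mm deep, open downward: push the cap down more than 4 mm (6 to 7 is good, 9 is the end) and keep it down while it turns the first 20 deg at least. Clockwise it is blocked.
- spring_seat (a joint): The sprung seat inside the holder on which the cartridge stands (m): 0 with the cap locked, positive when pressed down (to 0.009), -0.003 at its upper stop once the cap is off. It pushes up with about 8 N at 0, rising 0.5 N per mm.
- bayonet_cap: Grey upside-down cup, about 150 g: 64 mm across (56 inside), 60 tall; at its lower edge two lugs along its +y and -y, 14 wide, 6 high, to 42 mm from the axis. Origin on the axis at the lower edge (28 mm above the worktop when locked), z up. It starts locked on the holder, over the cartridge, and must rise about 60 mm to come clear of it.
- cap_loop (a point): Middle of the underside of the cap handle's top bar, 100 mm above the cap's origin; axes as the cap's; this rests on the hook. The handle is an upright rectangular loop in line with the lugs: 46 mm wide along y (grip across this from above), 12 thick along x, 60 to 110 mm above the cap's origin; window 28 wide, 40 high, open along x, from the cap's top (60) to the bar (100).
- cartridge: White pleated filter cartridge, cylinder 40 mm across, 62 high, with a 12 mm wide, 3 mm high button on top; 100 g (varies). Stands in the holder under the cap in a 5 mm deep seat cup; with the cap off it stands 43 mm or more above the holder's rim. Origin: centre of its underside (18 mm above the worktop at the start, 21 mm with the cap off); z up.
- hook_stand: Fixed stand: base plate 110 x 80 x 10 mm, round post 14 mm across and 192 mm tall. Origin: at the foot of the post; z up. At a height of 180 mm a round hook arm, 8 mm thick, runs from the post along the stand's own -x, straight to 78 mm, and turns up at its end 91 mm out, where the tip's top is 197 mm high.
- hook_arm (a point): Point on the top of the straight part of the hook arm, 45 mm from the post (stand's -x), 184 mm high. Axes as the stand's.
- hook_tip (a point): Top of the upturned tip of the hook, 91 mm from the post, 197 mm high.
- tray: Fixed open steel tray, 150 mm along its x, 120 along its y, walls 4 mm thick, 20 high, floor 4 mm thick. Origin: centre of its underside; z up.
- petri_1: Bystander, to be left alone: round petri dish, 57 mm across, 14 high (mm). Origin at its underside, z up.
- note_pad: Bystander, to be left alone: block of yellow notes, 67 x 68 x 21 (mm). Origin at its underside, z up.
- forceps: Bystander, to be left alone: steel forceps lying flat, 128 long, 8 high (mm). Origin at its underside, z up.
- bottle_u2: Bystander, to be left alone: small brown bottle, 34 across, 75 high (mm). Origin at its underside, z up.
- mug_1: Bystander, to be left alone: dotted mug, 78 across, 93 high (mm). Origin at its underside, z up.
- stapler: Bystander, to be left alone: black desk stapler, 32 x 137 x 44 (mm). Origin at its underside, z up.

How it is judged:
On the way, in this order (a step that is already met when the one before it is completed fails the run):
1. the cap is pressed down against its spring (value of joint spring_seat above 0.0035 m and angle between the y axis of bayonet_cap and the y axis of filter_holder, either way round above 0.9 rad), for 0.04 s.
2. the cap is twisted so that its lugs are in the gaps (angle between the y axis of bayonet_cap and the y axis of filter_holder, either way round below 0.2 rad and z of bayonet_cap in the frame of filter_holder below 0.06 m and horizontal distance between bayonet_cap and filter_holder below 0.01 m), for 0.04 s.
3. the cap hangs by its handle on the hook, let go (distance between cap_loop and hook_arm below 0.045 m and x of cap_loop in the frame of hook_stand above -0.086 m and contact force between bayonet_cap and hook_stand above 0.3 N and angle between bayonet_cap's own z axis and vertical below 0.35 rad and height (world z) of bayonet_cap above 0.04 m and contact force between bayonet_cap and the fingers below 0.05 N), for 0.2 s.
4. the cartridge is lifted out of the holder (z of cartridge in the frame of filter_holder above 0.045 m and contact force between cartridge and the fingers above 0.3 N), for 0.1 s.
At the end, for the whole second after the job is handed in: The cap hangs at rest by its loop on the hook arm (middle of the bar within 45 mm of the marked point, tilt under 0.35 rad, held by the stand); the cartridge stands upright (within 0.1 rad) and still on the tray floor, inside its walls; both let go (all of step 3 and linear speed of bayonet_cap below 0.05 m/s and x of cartridge in the frame of tray between -0.055 and 0.055 m and y of cartridge in the frame of tray between -0.04 and 0.04 m and z of cartridge in the frame of tray below 0.009 m and angle between cartridge's own z axis and vertical below 0.1 rad and contact force between cartridge and tray above 0.2 N and linear speed of cartridge below 0.03 m/s and contact force between cartridge and the fingers below 0.05 N); the robot touches nothing.
It fails at once if another thing is pushed more than 30 mm from its place (distance of any of petri_1, note_pad, forceps, bottle_u2, mug_1, stapler from where it was at the start of the episode above 0.03 m).
It fails at once if the cartridge is let go over the tray more than 25 mm above its floor (contact force between cartridge and anything else below 0.01 N and horizontal distance between cartridge and tray below 0.1 m and z of cartridge in the frame of tray above 0.029 m).
It also fails if it takes over 72 s, if anything falls off the work surface, if the arm or the gripper's body presses on something with over 40 N, if the wrist force passes 120 N, or if a joint passes its speed limit or range.

### The arm

A 6-joint arm with a two-finger parallel gripper is mounted at the origin on a cart in front of the work surface, level with it; the furniture and walls round the work are solid. World frame = base frame: x ahead of the robot, y to its left, z up, the work surface at z = 0. Lengths are in m, angles in rad, forces in N, time in s.
With the tool pointing down it reaches from about 0.35 to 0.775 m from the base axis. Payload 5.5 kg.
Tool frame: the origin (TCP) lies on the centre line of the jaws, within the pads' length; the fingertips stand 11 mm ahead of it and the grasp point (between the pads) lies 8 mm behind it; z points along the fingers, y is the line along which they close (so a half turn about z gives the same grasp; the last joint's range is limited). The gripper opens to 85 mm and grips with 20 to 120 N. Pads are 22 mm wide; open, the fingers measure 114 mm over their backs; the gripper's body (76 mm by 85 mm) begins 54 mm behind the grasp point. The pads swing forward as they close: fully open they stand 13 mm farther back than shut.
Start: joints at [1.023, 0.313, 0.046, 1.304, 0, 1.431], TCP at [0.228, 0.528, 0.242] pointing down, gripper open.
Joint ranges: [-2.76, 2.76], [-0.86, 1.69], [-1.03, 1.26], [-2.2, 2.34], [-1.47, 1.5], [-3.14, 3.14]. Speed limits (rad/s): [2.57, 2.57, 3.14, 3.14, 3.14, 3.14].

### API

Orientations are given as a unit quaternion [w, x, y, z].
In Python, from workcell import get_state, eyes, env gives the robot as it stands.
- The arm moves only by the shell command python3 -m inch 'ROWS' [OPENING] [FORCE]. ROWS is JSON, one flat list of numbers, 4 for each row, row after row: the shift along the tool's x, y, z in cm, then the turn about the tool's z in rad. A call has exactly 5 rows; each row shifts and turns the commanded pose from where the row before left it, along the tool's axes as they then stand; what a row does not reach is not made up. A row lasts 1/12 s, in which the tool goes at most 41.7 mm and 7.16 degrees, less where a joint would pass 70% of its speed; a pose out of reach is approached as far as the arm can. A call is refused whole if a number of a shift passes 4.17 or a number of a turn 0.125, either way. A call with a gripper value outside its range is refused whole. OPENING is the opening, from -1 (shut) to 1 (fully open), set as the call begins (- or left out, the last holds). The fingers move at their own pace and stop on an object; FORCE is the grip in N (left out, the last holds). Time passes only in rows, so rows that do not move let the fingers close, or fill a call up. It gives the time, the measured TCP pose, the force, the opening and the grip force at its end, in the units of the state.
- get_state(): the state, without advancing time (a new reading comes with each control period).
- eyes.read_camera(name): name is "scene" or "top"; returns the picture (480x640x3 uint8, red, green, blue); there is no depth.
- eyes.camera_info(name): a dict with "fovy" (degrees; the focal length in pixels is half the picture's height over the tangent of half this angle, whatever the lens; pixels are square), "cx", "cy" (the principal point, pixels), "D" ([k1, k2, p1, p2, k3] as OpenCV has them; the pictures are not rectified), "xyz" and "orientation" of the camera in the world. Camera axes: x right, y down, z forward; pixel columns grow to the right and rows downward; lengths in m; the calibration is good to about 2 mm. A picture is of the moment at which its call begins. camera_info takes no time and is no camera call.
- env.hand_in(): hands the job in; it is judged then, once.
The state is a dict: "clock": time; "joint_pos": joint angles; "qvel": joint speeds; "tau": joint torques, N m; "tcp_pos": TCP position; "orientation": TCP orientation; "wrist_force": force on the tool from outside, world axes, zero at the start; "ft_torque": the same for the moment, N m; "finger_gap": finger opening in m; "grip_force": force on a finger pad.
Only numpy, scipy, OpenCV 4.12 (cv2) and the standard library are available. Lean on these libraries where they do the work, as an engineer would, in place of code of your own. Each camera call takes 0.05 s, during which the arm holds its last target. There are 200 camera calls.

## Working session

There is one attempt and no reset: what is moved stays moved. The work goes in short steps, Python scripts to look and compute and a shell command to move; the robot and the scene stay as the last step left them, time stands still between calls to the robot, and variables do not carry over. Pictures are saved under pics/ and viewed, at most 10 in all, crops included, and the job is handed in when it is done.

```bash
ls; mkdir -p pics; cat > h.py <<'E'
import numpy as np, cv2
from workcell import get_state, eyes, env
def K(n):
    c=eyes.camera_info(n); f=240/np.tan(np.radians(c['fovy'])/2)
    return np.array([[f,0,c['cx']],[0,f,c['cy']],[0,0,1]]),np.array(c['D'],float),c
def R(q):
    from scipy.spatial.transform import Rotation as r
    return r.from_quat([q[1],q[2],q[3],q[0]]).as_matrix()
def ray(n,uv):
    k,d,c=K(n); p=cv2.undistortPoints(np.array(uv,float).reshape(-1,1,2),k,d).reshape(-1,2)
    return np.array(c['xyz']),np.c_[p,np.ones(len(p))]@R(c['orientation']).T
def onz(n,uv,z):
    o,v=ray(n,uv); return o+v*((z-o[2])/v[:,2])[:,None]
def proj(n,P):
    k,d,c=K(n); M=R(c['orientation']).T
    r,_=cv2.Rodrigues(M); return cv2.projectPoints(np.array(P,float).reshape(-1,1,3),r,-M@np.array(c['xyz']),k,d)[0].reshape(-1,2)
def shot(n,name):
    a=eyes.read_camera(n); cv2.imwrite('pics/'+name,cv2.cvtColor(a,cv2.COLOR_RGB2BGR)); return a
E
python3 - <<'E'
from h import *
for n in('scene','top'):
    shot(n,n+'0.png'); print(eyes.camera_info(n))
print(get_state())
E
```

```text
pics
{'fovy': 52.54890072291158, 'cx': 315.7242364414541, 'cy': 240.2394706507042, 'D': array([-0.12663614,  0.        ,  0.        ,  0.        ,  0.        ]), 'xyz': array([-0.20484347,  0.60344219,  1.23339774]), 'orientation': array([ 0.14670778, -0.41058455,  0.84274782, -0.31571074])}
{'fovy': 49.764390744990564, 'cx': 314.66533453331994, 'cy': 237.3897355918455, 'D': array([0.0179907, 0.       , 0.       , 0.       , 0.       ]), 'xyz': array([ 0.28298499, -0.00992025,  1.312349  ]), 'orientation': array([ 0.06819611, -0.69955551,  0.70792043, -0.06942654])}
{'clock': 0.1, 'joint_pos': array([ 1.02337639e+00,  3.13934349e-01,  4.50692211e-02,  1.30362468e+00,
       -3.67059265e-05,  1.43119541e+00]), 'qvel': array([ 0.00139652, -0.00142332,  0.00284093, -0.00017425,  0.00019984,
       -0.00061579]), 'tau': array([ 3.55406315e-03, -4.81726134e+01,  2.99242812e+01,  1.27216868e-02,
       -5.10059203e-05,  1.03227882e-05]), 'tcp_pos': array([0.2278269 , 0.52743788, 0.24148334]), 'orientation': array([-2.67896942e-04,  2.02499298e-01,  9.79282042e-01, -8.03453945e-04]), 'wrist_force': array([ 0.05429576,  0.15542468, -0.56373554]), 'ft_torque': array([0.01537743, 0.02825954, 0.00819662]), 'grip_force': 0.0, 'finger_gap': 0.08552904697730833}
```

View pics/scene0.png

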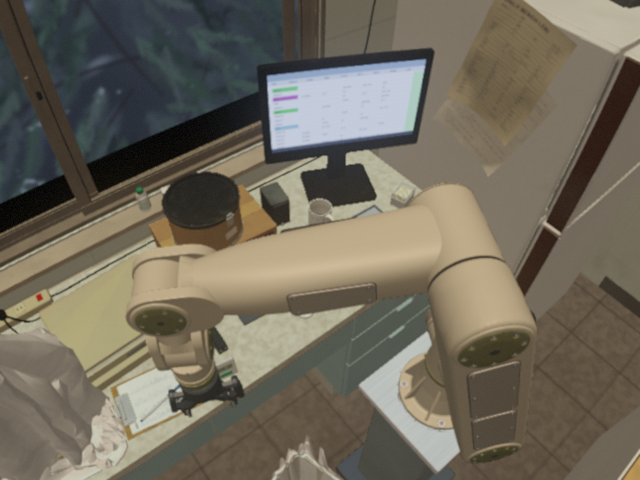

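View pics/top0.png

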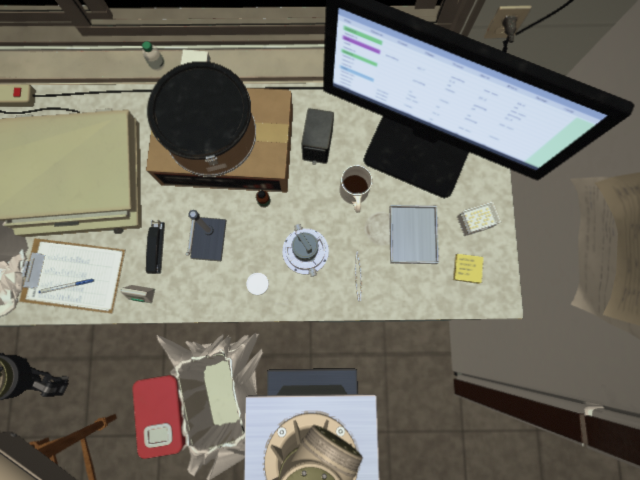

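The scene view shows the arm covering the middle of the bench. In the top view the holder with the cap is at about (305,250), the tray at (413,235), and the stand's dark plate at (207,238). The mug is at (356,183), the forceps at (358,278) and the petri dish at (257,283).

```bash
python3 - <<'E'
from h import *
a=cv2.imread('pics/top0.png')
cv2.imwrite('pics/c1.png',cv2.resize(a[195:310,180:340],None,fx=5,fy=5,interpolation=cv2.INTER_CUBIC))
E
```

```text
(no output)
```

View pics/c1.png

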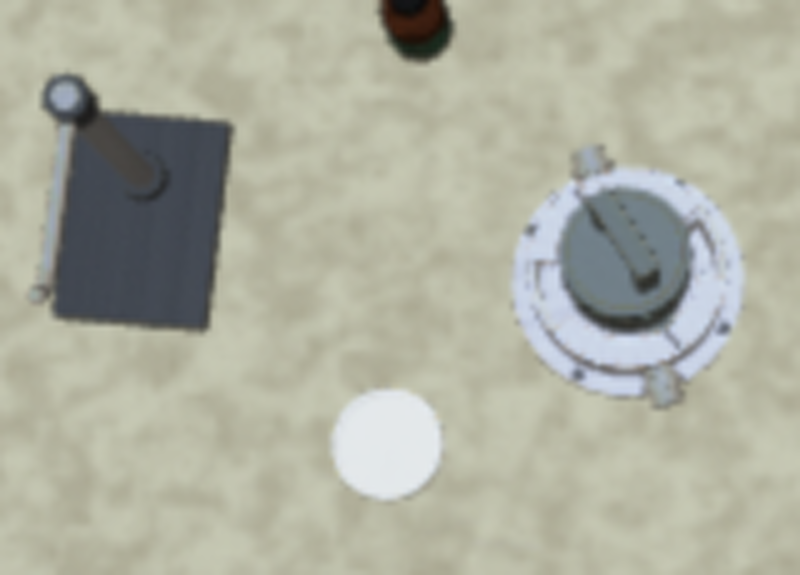

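The crop shows the stand's post top at (193,214) px, the hook tip at (187.5,254), the flange centre near (305.5,251) and the handle running upper-left to lower-right. Gaps are near the left and right of the holder, and the petri dish is the white disc. Next I measure by masks.

```bash
python3 - <<'E'
from h import *
a=cv2.imread('pics/top0.png'); hsv=cv2.cvtColor(a,cv2.COLOR_BGR2HSV)
g=lambda c:(180+(np.array(c,float)+.5)/5-.5*1+np.zeros_like(c), )
def cr(c): c=np.array(c,float).reshape(-1,2); return np.c_[180+(c[:,0]+.5)/5-.5,195+(c[:,1]+.5)/5-.5]
def ang(d): return np.degrees(np.arctan2(d[1],d[0]))
s=onz('top',cr([(531,230),(724,328),(578,374),(680,182)]),.006); print('screws mean',s.mean(0)[:2],np.linalg.norm(s-s.mean(0),axis=1), [ang(d) for d in s-s.mean(0)])
# flange blob: bluish white
b=a.astype(int); m=((hsv[...,2]>170)&(b[...,0]>=b[...,2]+5)).astype(np.uint8)
def blobs(m,box,amin=60):
    x0,y0,x1,y1=box; mm=np.zeros_like(m); mm[y0:y1,x0:x1]=m[y0:y1,x0:x1]
    cs,_=cv2.findContours(mm,cv2.RETR_EXTERNAL,cv2.CHAIN_APPROX_NONE)
    return [c for c in cs if cv2.contourArea(c)>amin]
for c in blobs(m,(275,220,340,285)):
    P=onz('top',c.reshape(-1,2),.006)[:,:2]; (ce,r)=cv2.minEnclosingCircle(P.astype(np.float32)*1000); print('flange',ce,r,cv2.fitEllipse(c))
# cap top
print('cap colour',a[247,300],a[241,306],'tray col',a[235,413],a[235,376])
cap=(np.abs(b-b[247,298])).max(2)<40
for c in blobs(cap.astype(np.uint8),(288,228,322,266)):
    e=cv2.fitEllipse(c); print('cap',e,onz('top',[e[0]],.088), cv2.contourArea(c))
h=onz('top',cr([(600,200),(648,272)]),.138); print('handle',h.mean(0),ang(h[0]-h[1]),np.linalg.norm(h[0]-h[1]))
st=onz('top',cr([(592,160),(663,387)]),.02); print('stubs',st.mean(0),ang(st[0]-st[1]),np.linalg.norm(st[0]-st[1]))
po=onz('top',cr([(67,95)]),.192)[0]; ti=onz('top',cr([(38,294)]),.197)[0]; ft=onz('top',cr([(147,180)]),.01)[0]
print('post',po,'tip',ti,'foot',ft,ang(po-ti),np.linalg.norm((po-ti)[:2]))
pl=onz('top',cr([(78,107),(232,122),(208,330),(53,318)]),.01); print('plate',pl.mean(0),[ang(d) for d in np.diff(pl,axis=0)],np.linalg.norm(np.diff(pl,axis=0),axis=1))
t=(np.abs(b-b[235,413]).max(2)<45).astype(np.uint8)
for c in blobs(t,(380,195,450,275),300):
    r=cv2.minAreaRect(onz('top',c.reshape(-1,2),.02)[:,:2].astype(np.float32)*1000); print('tray',r)
cv2.imwrite('pics/c2.png',cv2.resize(a[160:300,285:445],None,fx=4,fy=4,interpolation=cv2.INTER_CUBIC))
E
```

```text
screws mean [0.50771963 0.01074312] [0.05599323 0.0553417  0.05560513 0.05683371] [np.float64(62.74023644354641), np.float64(-118.52107618513537), np.float64(152.16356139758702), np.float64(-28.494409729431027)]
flange (507.015625, 10.97526741027832) 59.389854431152344 ((305.0867919921875, 249.74017333984375), (41.703853607177734, 45.50323486328125), 81.4400405883789)
cap colour [138 128 114] [127 124 111] tray col [175 168 158] [171 187 186]
cap ((304.78759765625, 244.98959350585938), (25.112634658813477, 28.813364028930664), 71.63825988769531) [[0.50636179 0.01045606 0.088     ]] 516.5
handle [0.50478294 0.01048709 0.138     ] 32.70132445058162 0.04052449985378694
stubs [0.50816463 0.01103788 0.02      ] 16.63570797926125 0.12228427166426865
post [0.56131476 0.25676888 0.192     ] tip [0.47088639 0.26521023 0.197     ] foot [0.56110356 0.25756362 0.01      ] -5.333019585630251 0.09082150924567685
plate [0.54100635 0.25913221 0.01      ] [np.float64(-96.36006990955252), np.float64(174.794775513365), np.float64(84.83467998626298)] [0.08012271 0.1088534  0.07915121]
tray ((543.6553955078125, -269.3087463378906), (177.99935913085938, 208.8440399169922), 87.91651153564453)
```

View pics/c2.png

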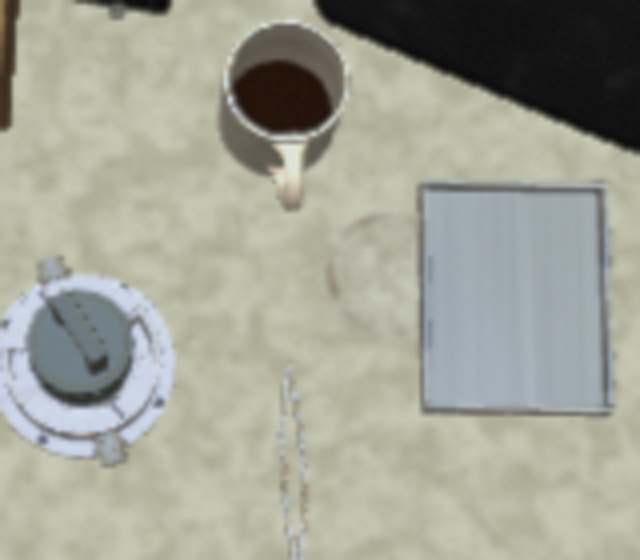

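The glass petri dish, at about (379,230) px, sits beside the tray, and the tray corners are at (390,206) to (438,263) px. All sizes check out: the screws lie on a 56 mm circle, the tip is 91 mm from the post, and the handle is at 32°. So I move above the cap.

```bash
cat >> h.py <<'E'
def go(x,y,z,yaw=None):
    "shift to target in tool axes (cm) and turn (rad) for tool-y yaw in deg"
    s=get_state(); M=R(s['orientation']); d=M.T@(np.array([x,y,z])-s['tcp_pos'])*100
    yw=np.degrees(np.arctan2(M[1,1],M[0,1]))
    t=0 if yaw is None else -np.radians((yaw-yw+90)%180-90)
    print('tool cm',d.round(2),'turn',round(t,3),'yaw',yw.round(2),'tilt',np.degrees(np.arccos(-M[2,2])).round(2),'pos',s['tcp_pos'].round(4),'F',s['wrist_force'].round(1),'gap',s['finger_gap'].round(4),'grip',s['grip_force'].round(1),'t',s['clock'],'j6',s['joint_pos'][5].round(2))
E
python3 -m inch '[-3.08,-2.42,0,0,-3.08,-2.42,0,0,-3.08,-2.42,0,0,-3.08,-2.42,0,0,-3.08,-2.42,0,0]' 1
python3 -m inch '[-3.08,-2.42,0,0,-3.08,-2.42,0,0,-3.08,-2.42,0,0,-3.08,-2.42,0,0,-3.08,-2.42,0,0]'
python3 -m inch '[-3.08,-2.42,0,0,-3.08,-2.42,0,0,-3.08,-2.42,0,0,-3.08,-2.42,0,0,-3.08,-2.42,0,0]'
python3 -m inch '[0,0,0,0.12,0,0,0,0.12,0,0,0,0.12,0,0,0,0.12,0,0,0,0.12]'
python3 - <<'E'
from h import *
go(.5075,.0108,.2,32)
q=onz('top',[(390,206),(436.25,206),(437.75,262.75),(390.5,262.75)],.02); print(q.mean(0),np.linalg.norm(np.diff(q,axis=0),axis=1),np.diff(q,axis=0)[:,:2])
E
```

```text
clock: 0.52
tcp_pos: [0.3216, 0.354, 0.2419]
orientation: [-0.0, 0.202, 0.979, -0.0]
wrist_force: [1.5, 0.3, -0.2]
finger_gap: 0.0855
grip_force: 0.0
clock: 0.93
tcp_pos: [0.4151, 0.1817, 0.2422]
orientation: [-0.0, 0.202, 0.979, 0.0]
wrist_force: [0.3, 0.2, 0.1]
finger_gap: 0.0853
grip_force: 0.0
clock: 1.35
tcp_pos: [0.5085, 0.0095, 0.242]
orientation: [-0.0, 0.203, 0.979, 0.0]
wrist_force: [0.6, 0.8, 0.1]
finger_gap: 0.0855
grip_force: 0.0
clock: 1.77
tcp_pos: [0.5079, 0.0112, 0.2418]
orientation: [-0.001, 0.486, 0.874, -0.0]
wrist_force: [-0.2, 0.8, 0.1]
finger_gap: 0.0856
grip_force: 0.0Traceback (most recent call last):
  File "<stdin>", line 2, in <module>
  File "h.py", line 24, in go
    print('tool cm',d.round(2),'turn',round(t,3),'yaw',yw.round(2),'tilt',np.degrees(np.arccos(-M[2,2])).round(2),'pos',s['tcp_pos'].round(4),'F',s['wrist_force'].round(1),'gap',s['finger_gap'].round(4),'grip',s['grip_force'].round(1),'t',s['clock'],'j6',s['joint_pos'][5].round(2))
                                                                                                                                                                                  ^^^^^^^^^^^^^^^^^^^^^
AttributeError: 'float' object has no attribute 'round'
```

```bash
sed -i "s/s\['finger_gap'\].round(4)/round(s['finger_gap'],4)/;s/s\['grip_force'\].round(1)/round(s['grip_force'],1)/" h.py
python3 -m inch '[0,0,3,0,0,0,3,0,0,0,3,0,0,0,3,0,0,0,1.7,0]' >/dev/null
python3 -m inch '[0,0,0,0,0,0,0,0,0,0,0,0,0,0,0,0,0,0,0,0]' 
python3 - <<'E'
from h import *
go(.5075,.0108,.104,32); shot('scene','s1.png')
q=onz('top',[(390,206),(436.25,206),(437.75,262.75),(390.5,262.75)],.02); print(q.mean(0),np.linalg.norm(np.diff(q,axis=0),axis=1),np.diff(q,axis=0)[:,:2])
E
```

```text
clock: 2.6
tcp_pos: [0.5095, 0.0113, 0.1069]
orientation: [0.001, 0.483, 0.876, 0.001]
wrist_force: [-0.3, -0.2, -0.1]
finger_gap: 0.0856
grip_force: 0.0
tool cm [ 0.06 -0.19  0.29] turn 0.005 yaw 32.26 tilt 0.17 pos [0.5095 0.0113 0.1069] F [-0.3 -0.2 -0.1] gap 0.0856 grip 0.0 t 2.6 j6 0.87
[ 0.54377698 -0.26585603  0.02      ] [0.11894702 0.14750935 0.11891543] [[-0.00145335 -0.11893814]
 [-0.1474348   0.00468901]
 [ 0.00136944  0.11890755]]
```

View pics/s1.png

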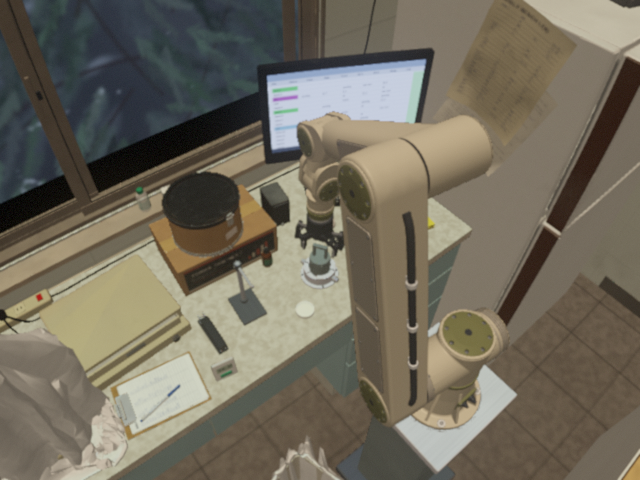

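The scene view shows the gripper over the cap at about (320,240), aligned with the handle, and nothing else has been touched. I'll trim the position and close.

```bash
python3 -m inch '[0.05,-0.18,0.2,0,0,0,0,0,0,0,0,0,0,0,0,0,0,0,0,0]' -1 90
python3 -m inch '[0,0,0,0,0,0,0,0,0,0,0,0,0,0,0,0,0,0,0,0]' 
python3 -m inch '[0,0,0,0,0,0,0,0,0,0,0,0,0,0,0,0,0,0,0,0]' 
python3 -c "
from h import *
go(.5075,.0108,.104,32)"
```

```text
clock: 3.07
tcp_pos: [0.5065, 0.0109, 0.1037]
orientation: [0.0, 0.483, 0.876, 0.0]
wrist_force: [-1.4, -1.0, 3.0]
finger_gap: 0.0452
grip_force: 91.0
clock: 3.48
tcp_pos: [0.5065, 0.0109, 0.1034]
orientation: [0.0, 0.483, 0.876, 0.0]
wrist_force: [-1.2, -0.2, 5.6]
finger_gap: 0.0449
grip_force: 91.0
clock: 3.9
tcp_pos: [0.5065, 0.0109, 0.1034]
orientation: [0.0, 0.483, 0.876, 0.0]
wrist_force: [-0.7, -0.4, 4.8]
finger_gap: 0.0451
grip_force: 91.0
tool cm [-0.06  0.08 -0.06] turn 0.004 yaw 32.26 tilt 0.01 pos [0.5065 0.0109 0.1034] F [-0.7 -0.4  4.8] gap 0.0451 grip 91.0 t 3.9 j6 0.87
```

```bash
python3 -m inch '[0,0,0.2,0,0,0,0.2,0,0,0,0.2,0,0,0,0.05,0,0,0,0,0]'
python3 -m inch '[0,0,0,0,0,0,0,0,0,0,0,0,0,0,0,0,0,0,0,0]' 
python3 -c "
from h import *
go(.507,.0108,.0969,32)"
```

```text
clock: 4.32
tcp_pos: [0.5066, 0.0108, 0.0971]
orientation: [0.0, 0.483, 0.876, 0.0]
wrist_force: [-2.3, 0.5, 8.9]
finger_gap: 0.0453
grip_force: 90.9
clock: 4.73
tcp_pos: [0.5067, 0.0108, 0.0974]
orientation: [0.0, 0.483, 0.876, 0.0]
wrist_force: [-1.2, -0.3, 7.8]
finger_gap: 0.0448
grip_force: 90.9
tool cm [-0.02  0.02  0.05] turn 0.004 yaw 32.26 tilt 0.05 pos [0.5067 0.0108 0.0974] F [-1.2 -0.3  7.8] gap 0.0448 grip 90.9 t 4.7333 j6 0.87
```

```bash
python3 -m inch '[0,0,0,-0.1,0,0,0,-0.1,0,0,0,-0.1,0,0,0,-0.1,0,0,0,-0.1]'
python3 -m inch '[0,0,0,-0.1,0,0,0,-0.1,0,0,0,-0.1,0,0,0,-0.1,0,0,0,-0.1]'
python3 -m inch '[0,0,0,-0.1,0,0,0,-0.1,0,0,0,-0.1,0,0,0,0,0,0,0,0]'
python3 -c "
from h import *
go(.507,.0108,.0969,107)"
```

```text
clock: 5.15
tcp_pos: [0.5074, 0.0108, 0.0976]
orientation: [0.001, 0.249, 0.969, 0.0]
wrist_force: [-0.3, 0.2, 7.9]
finger_gap: 0.0451
grip_force: 91.1
clock: 5.57
tcp_pos: [0.5076, 0.0108, 0.0976]
orientation: [0.001, 0.001, 1.0, -0.0]
wrist_force: [-1.1, -0.2, 7.0]
finger_gap: 0.0449
grip_force: 91.1
clock: 5.98
tcp_pos: [0.5076, 0.0109, 0.0977]
orientation: [0.001, -0.146, 0.989, -0.0]
wrist_force: [-0.2, 0.2, 6.8]
finger_gap: 0.0451
grip_force: 91.1
tool cm [0.06 0.01 0.08] turn -0.004 yaw 106.76 tilt 0.15 pos [0.5076 0.0109 0.0977] F [-0.2  0.2  6.8] gap 0.0451 grip 91.1 t 5.9833 j6 -0.43
```

```bash
python3 -m inch '[0,0,-0.3,0,0,0,-0.3,0,0,0,-0.3,0,0,0,-0.3,0,0,0,0,0]'
python3 -m inch '[0,0,-0.3,0,0,0,-0.3,0,0,0,-0.3,0,0,0,-0.3,0,0,0,0,0]'
```

```text
clock: 6.4
tcp_pos: [0.5063, 0.011, 0.1087]
orientation: [-0.0, -0.146, 0.989, 0.0]
wrist_force: [-0.5, -0.7, -1.4]
finger_gap: 0.0451
grip_force: 91.7
clock: 6.82
tcp_pos: [0.5068, 0.0109, 0.1214]
orientation: [0.0, -0.146, 0.989, -0.0]
wrist_force: [-0.5, 0.3, -1.3]
finger_gap: 0.045
grip_force: 91.7
```

```bash
python3 -m inch '[0,0,-1.5,0,0,0,-1.5,0,0,0,-1.5,0,0,0,-1.5,0,0,0,0,0]'
python3 -m inch '[0,0,0,0.1,0,0,0,0.1,0,0,0,0.1,0,0,0,0.085,0,0,0,0]'
python3 -c "
from h import *
go(.417,.2704,.1815,84.7)
print(onz('top',[(390,206),(436.25,206),(437.75,262.75),(390.5,262.75)],.02).mean(0))
shot('top','t2.png')"
```

```text
clock: 7.23
tcp_pos: [0.5082, 0.0107, 0.1836]
orientation: [0.002, -0.146, 0.989, -0.001]
wrist_force: [1.5, -0.8, -0.7]
finger_gap: 0.0451
grip_force: 91.9
clock: 7.65
tcp_pos: [0.506, 0.0109, 0.1799]
orientation: [-0.001, 0.047, 0.999, 0.0]
wrist_force: [-0.5, 0.1, -1.1]
finger_gap: 0.0446
grip_force: 91.7
tool cm [11.32 24.99 -0.15] turn -0.002 yaw 84.56 tilt 0.06 pos [0.506  0.0109 0.1799] F [-0.5  0.1 -1.1] gap 0.0446 grip 91.7 t 7.65 j6 -0.04
[ 0.54377698 -0.26585603  0.02      ]
```

```bash
python3 -m inch '[1.13,2.5,-0.03,0,1.13,2.5,-0.03,0,1.13,2.5,-0.03,0,1.13,2.5,-0.03,0,1.13,2.5,-0.03,0]' >/dev/null
python3 -m inch '[1.13,2.5,0,0,1.13,2.5,0,0,1.13,2.5,0,0,1.13,2.5,0,0,1.13,2.5,0,0]' >/dev/null
python3 -m inch '[0,0,0,0,0,0,0,0,0,0,0,0,0,0,0,0,0,0,0,0]'
python3 - <<'E'
from h import *
go(.417,.2704,.1815,84.7)
a=shot('scene','s3.png'); b=shot('top','t3.png'); print(proj('scene',[.417,.27,.14]),proj('top',[.417,.27,.14]))
u,v=proj('scene',[.46,.27,.15])[0].astype(int)
A=cv2.resize(a[v-40:v+40,u-50:u+50],None,fx=6,fy=6,interpolation=cv2.INTER_CUBIC)
cv2.imwrite('pics/s3c.png',A[...,::-1]); print(u,v)
E
```

```text
clock: 8.95
tcp_pos: [0.4174, 0.2694, 0.1822]
orientation: [-0.0, 0.047, 0.999, -0.0]
wrist_force: [-0.5, -0.1, -1.7]
finger_gap: 0.0445
grip_force: 92.4
tool cm [0.05 0.1  0.07] turn -0.001 yaw 84.62 tilt 0.01 pos [0.4174 0.2694 0.1822] F [-0.5 -0.1 -1.7] gap 0.0445 grip 92.4 t 8.95 j6 0.51
[[263.98072101 310.6594615 ]] [[190.28217382 280.97412274]]
254 297
```

View pics/s3c.png

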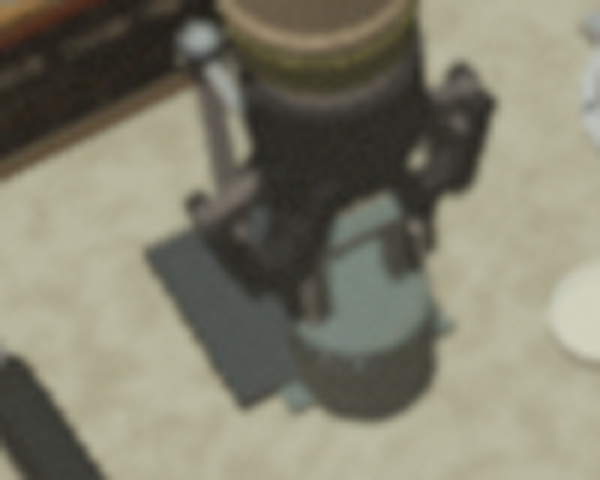

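The crop shows the cap upright in the fingers, with its lugs near (253,323) and (278,311) px in line with the closing line. The stand is behind it. I'll check the cap's height from the lugs.

```bash
python3 - <<'E'
from h import *
y=np.radians(84.6); d=np.array([np.cos(y),np.sin(y),0])
for z in (.098,.106,.114):
    c=np.array([.4174,.2694,z+.003]); print(z,proj('scene',[c+.040*d,c-.040*d]).round(1).tolist())
go(.417+.0945,.2704-.0088,.1822,84.7)
E
```

```text
0.098 [[252.1, 325.0], [277.9, 311.5]]
0.106 [[251.8, 323.5], [277.7, 309.9]]
0.114 [[251.5, 321.9], [277.6, 308.4]]
tool cm [-9.43  0.1   0.01] turn -0.002 yaw 84.61 tilt 0.0 pos [0.4175 0.2695 0.1823] F [-0.4 -0.2 -1.5] gap 0.0446 grip 92.4 t 9.05 j6 0.51
```

```bash
python3 -m inch '[-0.95,0.05,0,0,-0.95,0.05,0,0,-0.95,0,0,0,-0.95,0,0,0,0,0,0,0]'
python3 -m inch '[-0.95,0,0,0,-0.95,0,0,0,-0.9,0,0,0,-0.9,0,0,0,0,0,0,0]'
python3 -m inch '[-0.95,0,0,0,-0.98,0,0,0,0,0,0,0,0,0,0,0,0,0,0,0]'
python3 - <<'E'
from h import *
go(.5115,.2616,.160,84.7)
E
```

```text
clock: 9.47
tcp_pos: [0.4577, 0.2675, 0.1822]
orientation: [0.001, 0.047, 0.999, 0.0]
wrist_force: [0.1, -0.7, -0.5]
finger_gap: 0.045
grip_force: 92.4
clock: 9.88
tcp_pos: [0.4941, 0.2642, 0.1822]
orientation: [0.001, 0.047, 0.999, 0.0]
wrist_force: [-0.3, 0.1, -0.4]
finger_gap: 0.0451
grip_force: 92.4
clock: 10.3
tcp_pos: [0.5108, 0.2625, 0.1822]
orientation: [-0.0, 0.046, 0.999, -0.0]
wrist_force: [-0.1, 0.5, -1.2]
finger_gap: 0.0448
grip_force: 92.4
tool cm [-0.07 -0.08  2.22] turn -0.0 yaw 84.68 tilt 0.04 pos [0.5108 0.2625 0.1822] F [-0.1  0.5 -1.2] gap 0.0448 grip 92.4 t 10.3 j6 0.43
```

```bash
python3 -m inch '[0,-0.05,0.5,0,0,0,0.5,0,0,0,0.5,0,0,0,0.2,0,0,0,0,0]'
python3 -m inch '[0,0,0.1,0,0,0,0.1,0,0,0,0.1,0,0,0,0,0,0,0,0,0]'
```

```text
clock: 10.72
tcp_pos: [0.5102, 0.2619, 0.1643]
orientation: [-0.001, 0.046, 0.999, -0.0]
wrist_force: [-0.3, 0.1, -1.7]
finger_gap: 0.0446
grip_force: 92.4
clock: 11.13
tcp_pos: [0.5111, 0.262, 0.1624]
orientation: [0.0, 0.046, 0.999, 0.0]
wrist_force: [0.8, 0.7, -0.7]
finger_gap: 0.045
grip_force: 92.4
```

```bash
python3 -m inch '[0,0,0.1,0,0,0,0,0,0,0,0.1,0,0,0,0,0,0,0,0,0]'
python3 -m inch '[0,0,0.1,0,0,0,0,0,0,0,0.1,0,0,0,0,0,0,0,0,0]'
```

```text
clock: 11.55
tcp_pos: [0.511, 0.262, 0.1602]
orientation: [-0.0, 0.046, 0.999, 0.0]
wrist_force: [0.1, -0.5, -2.4]
finger_gap: 0.0449
grip_force: 92.4
clock: 11.97
tcp_pos: [0.5112, 0.2621, 0.1595]
orientation: [0.001, 0.046, 0.999, 0.0]
wrist_force: [-2.7, -0.5, 6.4]
finger_gap: 0.045
grip_force: 93.2
```

```bash
python3 -m inch '[0,0,-0.06,0,0,0,0,0,0,0,0,0,0,0,0,0,0,0,0,0]'
python3 -m inch '[0,0,0,0,0,0,0,0,0,0,0,0,0,0,0,0,0,0,0,0]' 0.6
python3 -m inch '[0,0,0,0,0,0,0,0,0,0,0,0,0,0,0,0,0,0,0,0]'
python3 - <<'E'
from h import *
a=shot('scene','s4.png')
A=cv2.resize(a[297-55:297+25,254-60:254+40],None,fx=6,fy=6,interpolation=cv2.INTER_CUBIC)
cv2.imwrite('pics/s4c.png',A[...,::-1])
E
```

```text
clock: 12.38
tcp_pos: [0.5112, 0.2621, 0.1595]
orientation: [0.0, 0.046, 0.999, 0.0]
wrist_force: [-1.5, -1.7, 5.1]
finger_gap: 0.0446
grip_force: 92.7
clock: 12.8
tcp_pos: [0.511, 0.262, 0.1586]
orientation: [-0.0, 0.046, 0.999, -0.0]
wrist_force: [-0.4, -0.5, -0.4]
finger_gap: 0.0682
grip_force: 0.0
clock: 13.22
tcp_pos: [0.511, 0.262, 0.1589]
orientation: [0.0, 0.046, 0.999, 0.0]
wrist_force: [-0.1, 0.5, -0.5]
finger_gap: 0.0683
grip_force: 0.0
```

View pics/s4c.png

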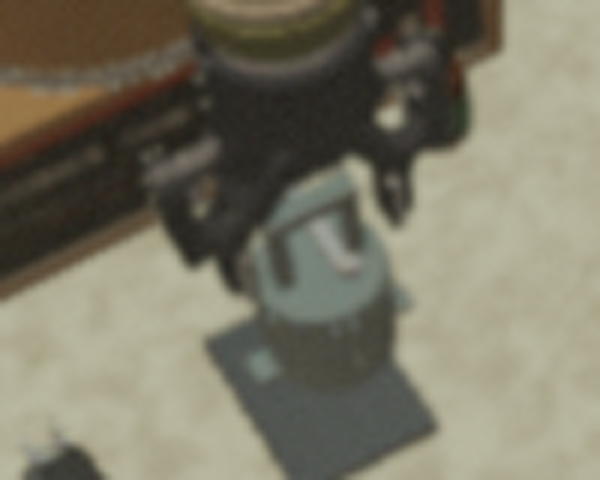

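The crop shows the cap hanging upright with the hook tip through its window, at about (249,282) px, and the fingers clear on both sides. I'll retreat upward and go to the cartridge.

```bash
python3 -m inch '[0,0,-1.8,0,0,0,-1.8,0,0,0,-1.8,0,0,0,-1.8,0,0,0,-1.8,0]'
python3 -m inch '[0,0,-0.3,0,0,-3.6,0,0,0,-3.6,0,0,0,-3.6,0,0,0,-3.6,0,0]' 1
python3 -m inch '[0,-3.6,0,0,0,-3.6,0,0,0,-3.4,0,0,0,0,0,0,0,0,0,0]'
python3 - <<'E'
from h import *
go(.5075,.0108,.062)
b=shot('top','t5.png')
E
```

```text
clock: 13.68
tcp_pos: [0.5109, 0.262, 0.2498]
orientation: [0.0, 0.046, 0.999, 0.0]
wrist_force: [-0.2, -0.3, -0.1]
finger_gap: 0.0683
grip_force: 0.0
clock: 14.1
tcp_pos: [0.497, 0.1175, 0.251]
orientation: [-0.0, 0.046, 0.999, -0.0]
wrist_force: [0.6, -0.1, -1.3]
finger_gap: 0.0856
grip_force: 0.0
clock: 14.52
tcp_pos: [0.4875, 0.0115, 0.2512]
orientation: [-0.0, 0.048, 0.999, 0.0]
wrist_force: [-0.3, 1.1, 0.4]
finger_gap: 0.0853
grip_force: 0.0
tool cm [-2.01  0.12 18.92] turn 0 yaw 84.45 tilt 0.04 pos [0.4875 0.0115 0.2512] F [-0.3  1.1  0.4] gap 0.0853 grip 0.0 t 14.5167 j6 -0.04
```

```bash
python3 -m inch '[-2,0.1,0,0,0,0,3.5,0,0,0,3.5,0,0,0,3.5,0,0,0,0,0]'
python3 -c "
from h import *
go(.5075,.0108,.062)
b=shot('top','t6.png')
cv2.imwrite('pics/t6c.png',cv2.resize(b[190:310,170:350],None,fx=4,fy=4,interpolation=cv2.INTER_CUBIC)[...,::-1])"
```

```text
clock: 14.98
tcp_pos: [0.5029, 0.0145, 0.1402]
orientation: [-0.006, 0.045, 0.999, 0.001]
wrist_force: [-0.4, 0.3, -0.2]
finger_gap: 0.0857
grip_force: 0.0
tool cm [-0.58 -0.34  7.81] turn 0 yaw 84.82 tilt 0.69 pos [0.5029 0.0145 0.1402] F [-0.4  0.3 -0.2] gap 0.0857 grip 0.0 t 14.9833 j6 -0.04
```

View pics/t6c.png

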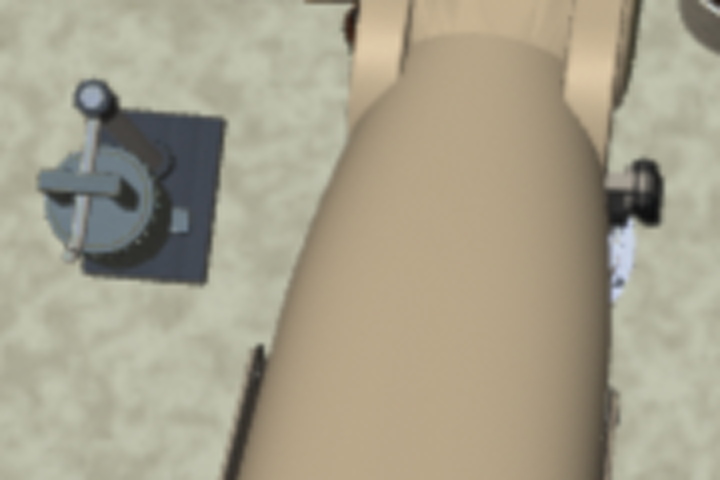

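The top view shows the cap hanging on the hook arm, crop (95,180), with the loop mid-arm. I'll settle and then descend over the cartridge.

```bash
python3 -m inch '[0,0,0,0,0,0,0,0,0,0,1,0,0,0,1,0,0,0,0,0]'
python3 -c "
from h import *
go(.5075,.0108,.062)"
```

```text
clock: 15.45
tcp_pos: [0.5073, 0.0124, 0.1258]
orientation: [-0.0, 0.046, 0.999, 0.0]
wrist_force: [-0.9, 0.1, -0.3]
finger_gap: 0.0856
grip_force: 0.0
tool cm [-0.04 -0.16  6.38] turn 0 yaw 84.68 tilt 0.06 pos [0.5073 0.0124 0.1258] F [-0.9  0.1 -0.3] gap 0.0856 grip 0.0 t 15.45 j6 -0.04
```

```bash
python3 -m inch '[0,-0.15,1.5,0,0,0,1.5,0,0,0,1.5,0,0,0,1.5,0,0,0,0.3,0]'
python3 -m inch '[0,0,0,0,0,0,0,0,0,0,0,0,0,0,0,0,0,0,0,0]' -1 40
python3 -m inch '[0,0,0,0,0,0,0,0,0,0,0,0,0,0,0,0,0,0,0,0]'
```

```text
clock: 15.87
tcp_pos: [0.5061, 0.0109, 0.0618]
orientation: [-0.002, 0.047, 0.999, 0.0]
wrist_force: [-0.7, 0.0, 0.3]
finger_gap: 0.0854
grip_force: 0.0
clock: 16.28
tcp_pos: [0.5087, 0.0106, 0.0651]
orientation: [0.001, 0.046, 0.999, -0.0]
wrist_force: [-0.5, -0.5, 3.8]
finger_gap: 0.0392
grip_force: 40.5
clock: 16.7
tcp_pos: [0.5085, 0.0107, 0.0643]
orientation: [0.001, 0.046, 0.999, -0.0]
wrist_force: [1.4, -0.1, 4.9]
finger_gap: 0.0389
grip_force: 40.6
```

```bash
python3 -m inch '[0,0,-1,0,0,0,-2,0,0,0,-2.5,0,0,0,-2.5,0,0,0,-2,0]'
python3 -m inch '[0,0,0,0,0,0,0,0,0,0,0,0,0,0,0,0,0,0,0,0]'
python3 -c "
from h import *
go(.544,-.266,.165)"
```

```text
clock: 17.12
tcp_pos: [0.507, 0.0109, 0.1652]
orientation: [-0.001, 0.046, 0.999, 0.0]
wrist_force: [1.3, -0.1, -0.5]
finger_gap: 0.0391
grip_force: 40.6
clock: 17.53
tcp_pos: [0.5066, 0.0109, 0.1623]
orientation: [-0.002, 0.046, 0.999, 0.0]
wrist_force: [-0.8, -0.7, -1.7]
finger_gap: 0.0387
grip_force: 40.6
tool cm [ -6.29 -27.22  -0.3 ] turn 0 yaw 84.68 tilt 0.18 pos [0.5066 0.0109 0.1623] F [-0.8 -0.7 -1.7] gap 0.0387 grip 40.6 t 17.5333 j6 -0.04
```

```bash
python3 -m inch '[-0.5,-2.7,0,0,-0.5,-2.7,0,0,-0.5,-2.7,0,0,-0.5,-2.7,0,0,-0.5,-2.7,0,0]' >/dev/null
python3 -m inch '[-0.7,-2.7,0,0,-0.7,-2.7,0,0,-0.8,-2.7,0,0,-0.8,-2.7,0,0,-0.7,-2.7,0,0]' >/dev/null
python3 -m inch '[0,0,0,0,0,0,0,0,0,0,0,0,0,0,0,0,0,0,0,0]'
python3 -c "
from h import *
go(.544,-.266,.0473)
a=shot('scene','s7.png');t=shot('top','t7.png')
print(proj('scene',[.544,-.266,.12]),proj('top',[.544,-.266,.12]))
c=lambda a,u,v:cv2.resize(a[v-50:v+50,u-60:u+60],None,fx=5,fy=5,interpolation=cv2.INTER_CUBIC)
u,v=proj('scene',[.544,-.266,.08])[0].astype(int)
cv2.imwrite('pics/s7c.png',c(a,u,v)[...,::-1])"
```

```text
clock: 18.78
tcp_pos: [0.5442, -0.2626, 0.1637]
orientation: [-0.0, 0.046, 0.999, 0.0]
wrist_force: [-1.1, 0.1, -0.8]
finger_gap: 0.039
grip_force: 41.0
tool cm [-0.02 -0.35 11.64] turn 0 yaw 84.76 tilt 0.05 pos [ 0.5442 -0.2626  0.1637] F [-1.1  0.1 -0.8] gap 0.039 grip 41.0 t 18.7833 j6 -0.49
[[378.51456122 201.83600079]] [[421.64703808 225.49195639]]
```

```bash
python3 -m inch '[0,-0.3,2,0,0,0,2.5,0,0,0,2.5,0,0,0,2.3,0,0,0,1,0]' >/dev/null
python3 -m inch '[0,0,0,0,0,0,0,0,0,0,0,0,0,0,0.3,0,0,0,0,0]'
python3 -m inch '[0,0,0.2,0,0,0,0,0,0,0,0.2,0,0,0,0,0,0,0,0,0]'
```

```text
clock: 19.72
tcp_pos: [0.545, -0.2673, 0.059]
orientation: [0.001, 0.046, 0.999, -0.001]
wrist_force: [-0.5, -0.1, -1.1]
finger_gap: 0.0387
grip_force: 41.0
clock: 20.13
tcp_pos: [0.544, -0.2668, 0.0537]
orientation: [-0.0, 0.046, 0.999, 0.0]
wrist_force: [0.4, 1.0, -1.7]
finger_gap: 0.0391
grip_force: 41.0
```

```bash
python3 -m inch '[0,0,0.15,0,0,0,0,0,0,0,0.15,0,0,0,0,0,0,0,0,0]'
python3 -m inch '[0,0,0.15,0,0,0,0,0,0,0,0.1,0,0,0,0,0,0,0,0,0]'
```

```text
clock: 20.55
tcp_pos: [0.5441, -0.2667, 0.0507]
orientation: [-0.0, 0.046, 0.999, 0.0]
wrist_force: [-0.8, 0.3, -1.2]
finger_gap: 0.0386
grip_force: 41.0
clock: 20.97
tcp_pos: [0.5442, -0.2668, 0.0484]
orientation: [0.0, 0.046, 0.999, 0.0]
wrist_force: [-0.4, 0.5, -0.8]
finger_gap: 0.0391
grip_force: 41.0
```

```bash
python3 -m inch '[0,0,0.1,0,0,0,0,0,0,0,0,0,0,0,0,0,0,0,0,0]'
python3 -m inch '[0,0,0.1,0,0,0,0,0,0,0,0,0,0,0,0,0,0,0,0,0]'
```

```text
clock: 21.38
tcp_pos: [0.5443, -0.2669, 0.0482]
orientation: [0.0, 0.046, 0.999, -0.0]
wrist_force: [-2.0, 1.3, 4.9]
finger_gap: 0.0387
grip_force: 41.4
clock: 21.8
tcp_pos: [0.5444, -0.2669, 0.0481]
orientation: [0.001, 0.046, 0.999, -0.0]
wrist_force: [-3.9, 1.7, 11.8]
finger_gap: 0.039
grip_force: 42.2
```

```bash
python3 -m inch '[0,0,-0.15,0,0,0,0,0,0,0,0,0,0,0,0,0,0,0,0,0]'
python3 -m inch '[0,0,0,0,0,0,0,0,0,0,0,0,0,0,0,0,0,0,0,0]' 1
python3 -m inch '[0,0,-1,0,0,0,-2,0,0,0,-3,0,0,0,-3,0,0,0,-3,0]'
python3 -m inch '[3.5,0,-1,0,3.5,0,-1,0,3.5,0,0,0,3.5,0,0,0,0,0,0,0]'
python3 -m inch '[0,0,0,0,0,0,0,0,0,0,0,0,0,0,0,0,0,0,0,0]'
python3 -c "
from h import *
a=shot('scene','s8.png');t=shot('top','t8.png')
cv2.imwrite('pics/t8c.png',cv2.resize(t[180:300,160:460],None,fx=2.6,fy=2.6,interpolation=cv2.INTER_CUBIC)[...,::-1])"
```

```text
clock: 22.22
tcp_pos: [0.5444, -0.267, 0.0481]
orientation: [0.0, 0.046, 0.999, -0.0]
wrist_force: [-0.7, 1.6, 5.9]
finger_gap: 0.0387
grip_force: 41.5
clock: 22.63
tcp_pos: [0.544, -0.2667, 0.0475]
orientation: [-0.0, 0.046, 0.999, 0.0]
wrist_force: [-0.2, -0.3, -0.3]
finger_gap: 0.0855
grip_force: 0.0
clock: 23.05
tcp_pos: [0.5439, -0.2666, 0.1697]
orientation: [-0.0, 0.046, 0.999, 0.0]
wrist_force: [-0.1, -1.0, 0.9]
finger_gap: 0.0854
grip_force: 0.0
clock: 23.47
tcp_pos: [0.3988, -0.2512, 0.1881]
orientation: [-0.002, 0.047, 0.999, 0.001]
wrist_force: [0.4, -0.0, -0.1]
finger_gap: 0.0855
grip_force: 0.0
clock: 23.88
tcp_pos: [0.4057, -0.2541, 0.1878]
orientation: [0.0, 0.046, 0.999, 0.0]
wrist_force: [-0.9, 0.4, 0.2]
finger_gap: 0.0855
grip_force: 0.0
```

View pics/t8c.png

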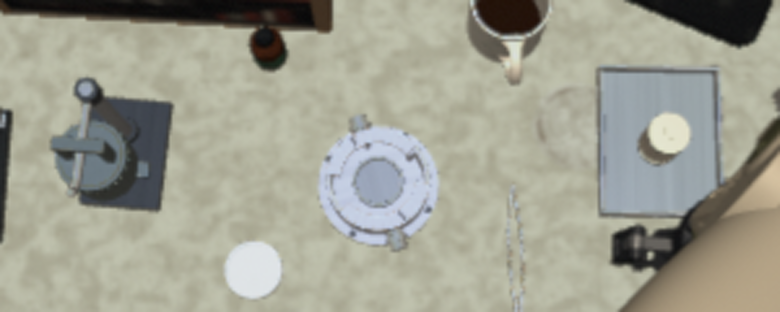

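The top view shows the cap hanging on the hook, crop (92,150). The cartridge stands upright mid-tray, crop (665,135), and the other objects are undisturbed. I'm handing in.

```bash
python3 -c "
from h import *
print(env.hand_in())"
```

```text
the job is handed in; nothing more can be done
None
```

The job is handed in at about 24 s of robot time: in the last top view the cap hangs on the hook arm, the cartridge stands in the tray, and the other things look unmoved; `hand_in` returned no verdict.

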